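Hang the lopsided ribbon reel on the packing-table rail

ROBOT

A 6-joint arm with a two-finger parallel gripper is mounted at the origin on the work surface. World frame = base frame: x ahead of the robot, y to its left, z up, the work surface at z = 0. Lengths are in mm, angles in degrees, forces in N, time in s.
With the tool pointing down it reaches from about 350 to 850 mm from the base axis. Payload 8.1 kg.
Tool frame: the origin (TCP) lies between the finger pads; the fingertips stand 22 mm ahead of it and the grasp point (between the pads) lies 3 mm ahead of it; z points along the fingers, y is the direction in which the jaws open and shut (so a half turn about z gives the same grasp; the last joint's range is limited). The gripper opens to 85 mm and grips with 20 to 120 N. Pads are 22 mm wide; open, the fingers measure 114 mm over their backs; the gripper's body (76 mm by 85 mm) begins 54 mm behind the grasp point. The pads swing forward as they close: fully open they stand 13 mm farther back than shut.
Start: joints at [59.565, 7.471, 85.268, -0, 87.261, -4.893], TCP at [258.688, 541.374, 253.292] pointing down, gripper open.
Joint ranges: [-169.43, 169.43], [-51.17, 129.36], [1.28, 143.12], [-76.62, 256.62], [0, 156.53], [-152.29, 152.29]. Speed limits (degrees/s): [136.94, 136.94, 159.86, 180, 180, 180].

INTERFACE

Orientations are given as [roll, pitch, yaw] about the fixed x, y, z axes, in that order (R = Rz(yaw) Ry(pitch) Rx(roll)).
In Python, from bench import r gives the robot as it stands.
- The arm moves only by the tool drive_tool, never from a script. Its argument "moves" is a list of rows, each a list of 2 entries, a list of its own where there are three numbers: the shift along the world's x, y, z in mm, then the turn about the world's z in degrees. A call has exactly 8 rows; each row is the pose to reach, as a shift and turn from the pose commanded when the call began; what a row does not reach only later rows make up. A row lasts 1/12 s, in which the tool goes at most 41.7 mm and 7.16 degrees, less where a joint would pass 70% of its speed; a pose out of reach is approached as far as the arm can. A call with a gripper value outside its range is refused whole. "fingers" is the finger opening in mm, from 0 to 85.4, set as the call begins (left out, the last holds). The fingers move at their own pace and stop on an object; "squeeze" is the grip in N (left out, the last holds). Time passes only in rows, so rows that repeat a pose let the fingers close, or fill a call up. It gives the time, the measured TCP pose, the force and the opening at its end, in the units of the state.
- r.sense(): the state, without advancing time (a new reading comes with each control period).
- r.snapshot(name): name is "side" or "top"; returns a dict with "pixels" (384x512x3 uint8, red, green, blue), "camera_matrix" (3x3 intrinsics, pixels), "xyz" and "orientation" of the camera in the world. Camera axes: x right, y down, z forward; pixel columns grow to the right and rows downward; lengths in mm; the calibration is good to about 2 mm. A picture is of the moment at which its call begins. There is no depth.
- r.hand_in(): hands the job in, once; it reports no verdict.
The state is a dict: "time": time; "joint_pos": joint angles; "qd": joint speeds; "joint_efforts": joint torques, N m; "tool_pos": TCP position; "tcp_rot": TCP orientation; "ft_force": force on the tool from outside, world axes, zero at the start; "wrist_torque": the same for the moment, N m; "finger_gap": finger opening in mm.
Only numpy, scipy, OpenCV 4.12 (cv2) and the standard library are available. Lean on these libraries where they do the work, as an engineer would, in place of code of your own. Each camera call takes 0.05 s, during which the arm holds its last target.

TASK

Hang the blue ribbon reel by its hook on the steel rail, between the two orange collars. It hangs lopsided, so lower it until the hook bears on the bar while you still hold it, then let go gently so that it does not swing off, and leave it hanging still. Leave the pink reel standing where it is.

Things in the scene. Friction and masses are not known exactly. Their poses are not given: they have to be found in the camera images.
- blue_reel: Blue ribbon reel, standing: spool 70 mm across, 76 mm tall, black flanges; a 7 mm rod up its axis to a blue grip block (26 mm along x, 18 along y, 172 to 212 mm high), with a steel hook below the block. Origin: centre of underside; z up, x from rod to hook tip. 0.2 to 0.33 kg, balanced under the block, not under the hook: let go on the bar it swings 5 to 15 degrees into balance.
- blue_hook (a point): Seat of the blue reel's hook: where the top of a 12 mm bar comes to lie in its peak, 22 mm from the reel's axis along its x, 160 mm above its underside. The hook, a strap 20 mm wide (y) and 7 thick, is a roof-like 90 degree peak from the rod over to a down-pointing tip 44 mm from the rod, lowest point 130 mm above the underside; mouth 37 mm wide, open below. Axes as the reel's.
- orange_bay: Two orange collars, 26 mm across, 8 thick, 72 mm clear apart, on a fixed level polished steel bar 12 mm thick. Origin: on the bar's axis midway between them, 224 mm above the table; y along the bar, z up, x away from the robot. Bar 380 mm long on two end posts up to 235 mm high; free space under it. A like pair of white collars on it is not meant.
- pink_reel: Pink ribbon reel on a holder, same make, size, origin and axes as the blue one; a bystander standing on the table.
Things that resemble listed ones, but are neither listed nor needed, are in the scene too. What is shaped like the blue_reel but turquoise or yellow is not meant.

How it is judged (in metres and radians):
On the way:
1. the blue reel's hook bears on the bar between the orange collars while the gripper still holds it (x of blue_hook in the frame of orange_bay between -0.018 and 0.018 m and y of blue_hook in the frame of orange_bay between -0.028 and 0.028 m and z of blue_hook in the frame of orange_bay between -0.006 and 0.018 m and contact force between the fingers and blue_reel above 0.5 N), for 0.2 s.
At the end, for the whole second after the job is handed in: The blue reel hangs still and released with its hook over the bar between the orange collars (hook seat within 18 mm across the bar, 28 mm along it, and no more than 14 mm above the bar's axis), tilted less than 24 degrees; the pink reel stands within 30 mm of where it was (x of blue_hook in the frame of orange_bay between -0.018 and 0.018 m and y of blue_hook in the frame of orange_bay between -0.028 and 0.028 m and z of blue_hook in the frame of orange_bay between -0.006 and 0.014 m and angle between blue_reel's own z axis and vertical below 0.42 rad and linear speed of blue_reel below 0.05 m/s and angular speed of blue_reel below 0.4 rad/s and contact force between the fingers and blue_reel below 0.1 N and distance of pink_reel from where it was at the start of the episode below 0.03 m and angle between pink_reel's own z axis and vertical below 0.17 rad); the robot touches nothing.
It fails at once if the blue reel tips or swings by more than 40 degrees (angle between blue_reel's own z axis and vertical above 0.7 rad).
It fails at once if the pink reel is shoved by more than 30 mm (distance of pink_reel from where it was at the start of the episode above 0.03 m).
It also fails if it takes over 50 s, if anything falls off the work surface, if the arm or the gripper's body presses on something with over 40 N, if the wrist force passes 120 N, or if a joint passes its speed limit or range.

## Working session

There is one attempt and no reset: what is moved stays moved. The work goes in short steps, Python scripts to look and compute and a tool call to move; the robot and the scene stay as the last step left them, time stands still between calls to the robot, and variables do not carry over. Pictures are saved under pics/ and viewed, and the job is handed in when it is done.

Besides the shell and the picture viewer there is one more tool, called after "Request:" as name(argument=value, ...), one argument or row to a line, values as JSON. drive_tool: Moves the arm, as the interface text tells. Its arguments: {"type":"object","properties":{"moves":{"type":"array","items":{"type":"array"}},"fingers":{"type":"number"},"squeeze":{"type":"number"}},"required":["moves"]}

```bash
mkdir -p pics; cat > h.py <<'E'
import numpy as np,cv2
from scipy.spatial.transform import Rotation as R
from bench import r
def cam(n):
    s=r.snapshot(n);return s
def rot(o):
    o=np.array(o,float)
    if o.shape==(3,3):return o
    return R.from_euler('xyz',o,degrees=True).as_matrix()
def ray(s,u,v):
    K=np.array(s['camera_matrix']);d=rot(s['orientation'])@np.linalg.solve(K,[u,v,1.]);return np.array(s['xyz'],float),d/np.linalg.norm(d)
def onz(s,u,v,z):
    p,d=ray(s,u,v);return p+d*(z-p[2])/d[2]
def proj(s,P):
    q=rot(s['orientation']).T@(np.array(P,float)-np.array(s['xyz']));q=np.array(s['camera_matrix'])@q;return q[:2]/q[2]
def tri(a,ua,b,ub):
    p,d=ray(a,*ua);q,e=ray(b,*ub)
    t=np.linalg.lstsq(np.c_[d,-e],q-p,rcond=None)[0]
    A=p+d*t[0];B=q+e*t[1];return (A+B)/2,np.linalg.norm(A-B)
E
python3 - <<'E'
from h import *
import pickle
d={}
for n in('side','top'):
    s=cam(n);d[n]=s;cv2.imwrite(f'pics/{n}0.png',cv2.resize(s['pixels'][...,::-1],(768,576),interpolation=cv2.INTER_CUBIC));print(n,s['camera_matrix'],s['xyz'],s['orientation'])
pickle.dump(d,open('d0.pkl','wb'));print(r.sense())
E
```

```text
side [[469.4642698    0.         259.15753646]
 [  0.         469.4642698  195.45299911]
 [  0.           0.           1.        ]] [ 162.91048902 -556.20591021  833.4974915 ] [-137.71213776    0.93641146  -34.33649015]
top [[358.13595573   0.         257.149861  ]
 [  0.         358.13595573 188.72477782]
 [  0.           0.           1.        ]] [331.17545528 -44.38832716 936.04381365] [-167.36201958    0.31267727  -89.28667872]
{'time': 0.1, 'joint_pos': array([ 5.95653179e+01,  7.51334460e+00,  8.53233750e+01,  6.42553940e-04,
        8.72610502e+01, -4.89442827e+00]), 'qd': array([ 0.07120451, -0.06996996, -0.14797138,  0.01408677,  0.03000201,
        0.04783988]), 'joint_efforts': array([ 1.03930393e-03, -5.70955575e+01, -5.01939404e+01, -1.76508406e-04,
        8.30118195e-03,  6.47960474e-05]), 'tool_pos': array([258.44316839, 540.97775586, 252.31935433]), 'tcp_rot': array([-1.79902642e+02, -8.98114120e-03,  1.54459707e+02]), 'ft_force': array([-0.65255444, -0.25945235,  0.80183141]), 'wrist_torque': array([-0.00943861, -0.00035636, -0.01849904]), 'finger_gap': 85.43724930502495}
```

View pics/side0.png

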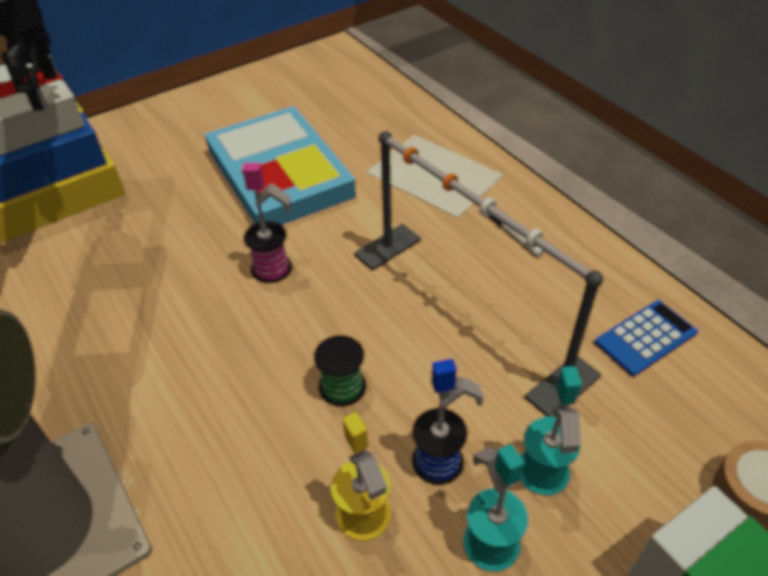

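View pics/top0.png

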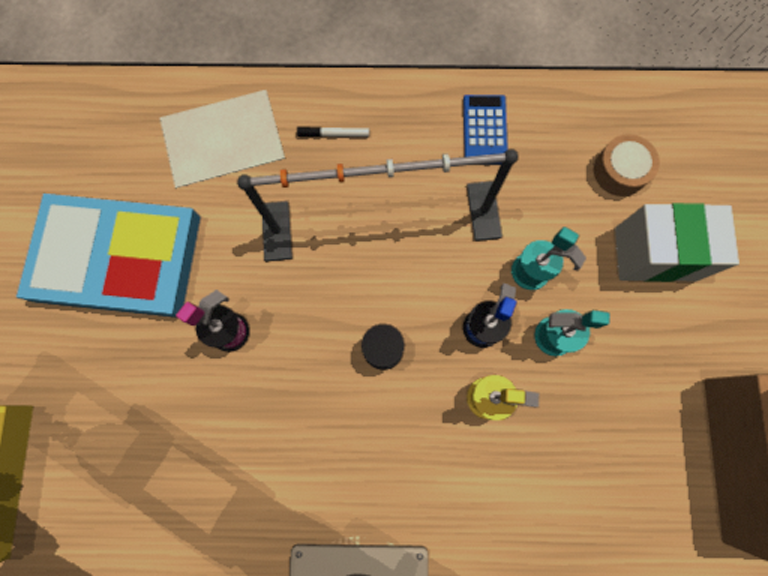

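Top view at display scale (1.5x): the blue block is at (507,307) on a black-flanged reel at (488,325). The lookalikes are turquoise at (566,240) and (597,319), and yellow at (515,397). The orange collars are at (284,177) and (341,172). In the side view the blue block is at (444,376) and the orange collars are at (411,155) and (450,181). The reel with the blue block and black flanges is the one meant. I'll confirm it in a crop and measure.

```bash
python3 - <<'E'
from h import *
import pickle
d=pickle.load(open('d0.pkl','rb'))
def comps(n,lo,hi,amin=8):
    hsv=cv2.cvtColor(d[n]['pixels'],cv2.COLOR_RGB2HSV);m=cv2.inRange(hsv,lo,hi)
    k,l,st,c=cv2.connectedComponentsWithStats(m)
    return [(np.round(c[i],1).tolist(),st[i].tolist()) for i in range(1,k) if st[i][4]>=amin]
for n in d:
    print(n,'orange',comps(n,(5,170,110),(13,255,255)))
    print(n,'blue',comps(n,(112,170,60),(125,255,255)))
    print(n,'pink',comps(n,(155,140,90),(175,255,255)))
S,T=d['side']['pixels'],d['top']['pixels']
a=cv2.resize(S[220:330,250:400],None,fx=5,fy=5,interpolation=cv2.INTER_CUBIC)
b=cv2.resize(T[180:250,290:410],None,fx=6,fy=6,interpolation=cv2.INTER_CUBIC)
c=cv2.resize(T[90:140,150:350],None,fx=4,fy=4,interpolation=cv2.INTER_CUBIC)
e=cv2.resize(S[80:200,240:410],None,fx=4.5,fy=4.5,interpolation=cv2.INTER_CUBIC)
for i,x in enumerate((a,b,c,e)):cv2.imwrite(f'pics/c{i}.png',x[...,::-1])
E
```

```text
side orange [([271.8, 102.5], [270, 99, 7, 9, 24]), ([188.9, 114.6], [183, 107, 13, 16, 19]), ([297.7, 120.4], [296, 118, 7, 7, 23])]
side blue [([301.0, 252.5], [297, 244, 6, 16, 24]), ([292.8, 257.0], [289, 253, 9, 8, 20]), ([293.8, 309.7], [290, 309, 9, 3, 15]), ([295.5, 317.5], [290, 316, 12, 3, 12])]
side pink [([169.3, 117.3], [162, 110, 14, 17, 184]), ([183.6, 177.2], [177, 167, 14, 18, 108])]
top orange [([226.3, 114.3], [225, 109, 4, 11, 32]), ([188.6, 117.8], [187, 113, 5, 11, 40])]
top blue [([337.6, 204.6], [333, 199, 10, 13, 96])]
top pink [([124.0, 207.7], [118, 202, 13, 13, 101])]
```

View pics/c0.png

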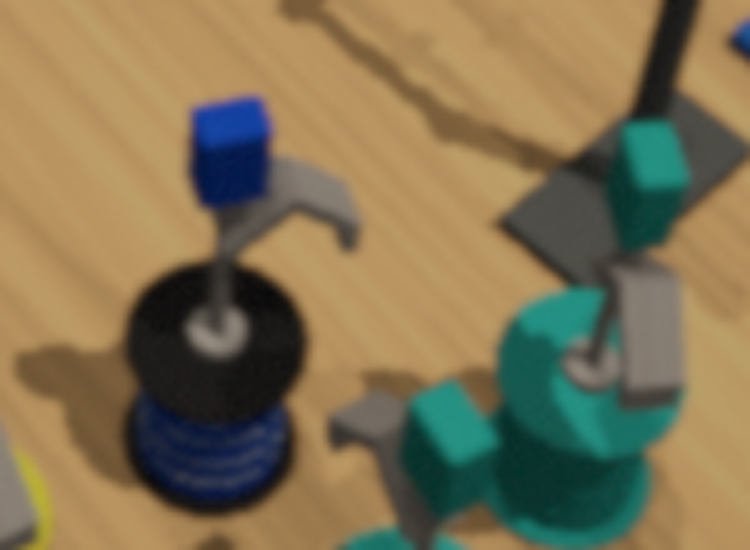

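View pics/c1.png

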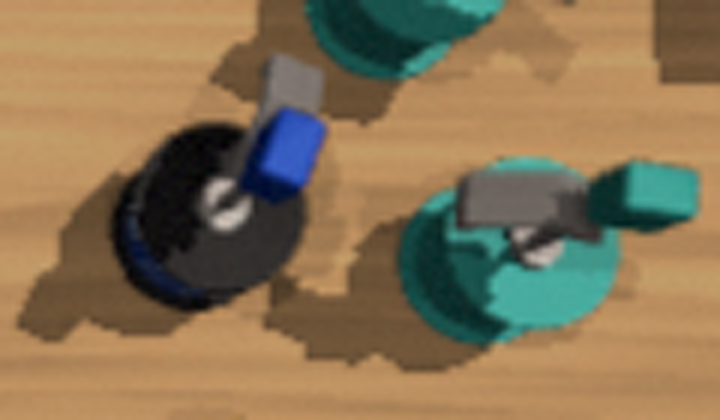

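View pics/c2.png

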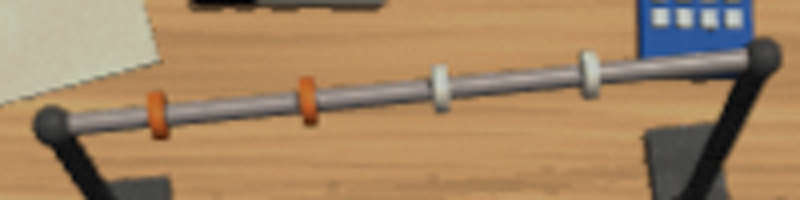

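View pics/c3.png

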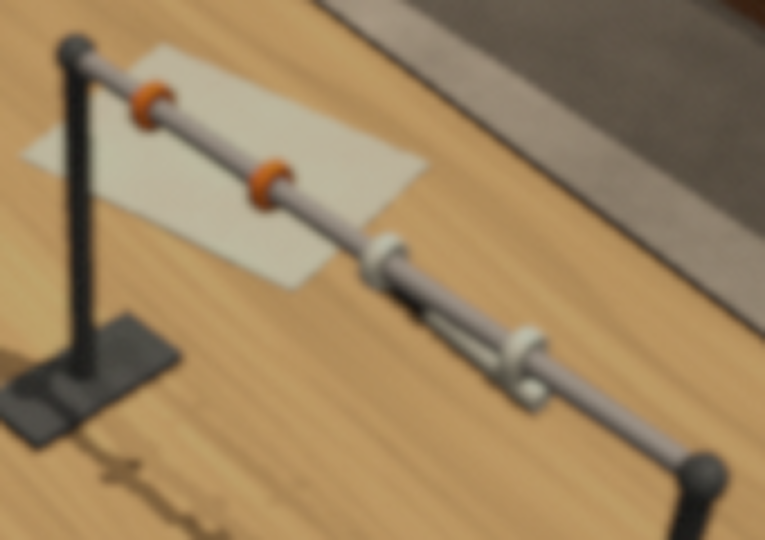

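The crop confirms the blue block on a black-flanged reel with blue ribbon. Its hook points up-right in the side view and up in the top view, which is roughly +x at about -30° yaw. Next I'll measure precisely.

```bash
python3 - <<'E'
from h import *
import pickle
d=pickle.load(open('d0.pkl','rb'));s,t=d['side'],d['top']
for a,b in (((271.8,102.5),(188.6,117.8)),((297.7,120.4),(226.3,114.3))):
    print('collar',*tri(s,a,t,b),'top@224',onz(t,*b,224),'side@224',onz(s,*a,224))
# blue block masks
for n,roi in (('top',(325,190,350,220)),('side',(280,235,315,280))):
    hsv=cv2.cvtColor(d[n]['pixels'],cv2.COLOR_RGB2HSV);x0,y0,x1,y1=roi
    m=np.zeros(hsv.shape[:2],np.uint8);m[y0:y1,x0:x1]=cv2.inRange(hsv,(108,140,30),(130,255,255))[y0:y1,x0:x1]
    V=hsv[...,2][m>0];print(n,m.astype(bool).sum(),np.percentile(V,[5,25,50,75,95]))
    th,_=cv2.threshold(V,0,255,cv2.THRESH_OTSU);mt=(m>0)&(hsv[...,2]>th)
    p=np.argwhere(mt)[:,::-1].astype(np.float32);rc=cv2.minAreaRect(p);bp=cv2.boxPoints(rc)
    c=p.mean(0);print('otsu',th,len(p),'c',c,'rect',rc,'at212',onz(d[n],*c,212))
    print(np.round([onz(d[n],*q,212)[:2] for q in bp],1).tolist())
    pa=np.argwhere(m>0)[:,::-1].astype(np.float32);print('all c',pa.mean(0))
    if n=='top':ca=pa.mean(0);ct=c
    else: print('tri all',tri(t,ca,s,pa.mean(0)),'tri top',tri(t,ct,s,c))
# rod foot disc at ~z 76
print('disc top',onz(t,290+225/6,180+205/6,77),'side',onz(s,250+217/5,220+332/5,77))
print('turq2 block',onz(t,640/6+290,190/6+180,212), 'turq1',onz(t,566/1.5,240/1.5,212),'pink',onz(t,124,207.7,200),'posts',onz(t,244/1.5,182/1.5,230),onz(t,511/1.5,156/1.5,230))
E
```

```text
collar [640.54070831 109.50616906 227.72001264] 4.112068953920221 top@224 [644.27850469 109.74059858 224.        ] side@224 [641.13480646 113.59526451 224.        ]
collar [649.0298513   29.82224447 227.690679  ] 4.690834650375077 top@224 [653.11073946  29.47701402 224.        ] side@224 [649.2737874   33.39912691 224.        ]
top 140 [ 50.  59. 161. 192. 195.]
otsu 122.0 84 c [338.32144 204.     ] rect ((338.33563232421875, 203.9383544921875), (7.373592853546143, 11.118908882141113), 20.556045532226562) at212 [ 463.24587973 -205.18747372  212.        ]
[[455.1, -193.9], [476.9, -202.6], [471.7, -216.6], [449.9, -207.8]]
all c [336.5     205.61429]
side 257 [ 68.  76.  79. 154. 161.]
otsu 112.0 101 c [295.58417 244.44554] rect ((295.4808044433594, 244.4038543701172), (7.648529529571533, 13.335897445678711), 78.69007110595703) at212 [ 461.04431822 -207.15847279  212.        ]
[[454.2, -196.2], [475.0, -204.3], [467.7, -217.7], [447.2, -209.7]]
all c [295.61868 250.10117]
tri all (array([ 463.31423459, -205.55173328,  192.60241548]), np.float64(0.04460752602276113)) tri top (array([ 463.17026903, -205.59689794,  208.97495446]), np.float64(1.318976700016787))
disc top [ 462.61360936 -208.12179943   77.        ] side [ 464.37128381 -205.26646333   77.        ]
turq2 block [ 448.73759878 -323.36427094  212.        ] turq1 [ 558.29147178 -290.72066924  212.        ] pink [452.47635255 238.89223204 200.        ] posts [633.0879112  162.85497765 230.        ] [ 676.41399416 -214.19911905  230.        ]
```

Measured: reel axis at about (462.5,-206), yaw about -21.4°; bay at about (646,71), yaw about 6.3°. Block height reads 192.6 against an expected 192, and collar spacing 80 against 80, so both fit. Now I approach at z≈300.

Request:
drive_tool(
  moves=[
    [[5, -15, 25], 0],
    [[15, -45, 47], 0],
    [[25, -80, 47], 1],
    [[34, -115, 47], 2],
    [[43, -150, 47], 3],
    [[52, -185, 47], 4],
    [[60, -220, 47], 4.1],
    [[70, -255, 47], 4.1],
  ],
  fingers=55,
)

```text
time: 0.77
tool_pos: [328.4, 284.7, 299.8]
tcp_rot: [-180.0, -0.0, 158.6]
ft_force: [0.1, -0.0, 1.0]
finger_gap: 55.1
```

Request:
drive_tool(
  moves=[
    [[10, -35, 0], 0],
    [[20, -70, 0], 0],
    [[29, -105, 0], 0],
    [[38, -140, 0], 0],
    [[48, -175, 0], 0],
    [[57, -210, 0], 0],
    [[67, -245, 0], 0],
    [[75, -275, 0], 0],
  ],
)

```text
time: 1.43
tool_pos: [403.6, 9.1, 300.1]
tcp_rot: [-180.0, 0.0, 158.5]
ft_force: [0.6, 1.1, -0.6]
finger_gap: 55.1
```

Request:
drive_tool(
  moves=[
    [[10, -35, 0], 0],
    [[20, -70, 0], 0],
    [[29, -105, 0], 0],
    [[38, -140, 0], 0],
    [[48, -175, 0], 0],
    [[55, -203, 0], 0],
    [[59, -217, 0], 0],
    [[59, -217, 0], 0],
  ],
)

```text
time: 2.1
tool_pos: [462.5, -208.4, 299.3]
tcp_rot: [-180.0, -0.1, 158.4]
ft_force: [0.1, -0.1, 0.5]
finger_gap: 54.9
```

```bash
cat > look.py <<'E'
from h import *
import sys,pickle
tag=sys.argv[1];d={}
for n in('side','top'):
    d[n]=cam(n);cv2.imwrite(f'pics/{n}{tag}.png',cv2.resize(d[n]['pixels'][...,::-1],(768,576),interpolation=cv2.INTER_CUBIC))
pickle.dump(d,open(f'd{tag}.pkl','wb'));q=r.sense();print({k:np.round(q[k],2).tolist() for k in('time','tool_pos','tcp_rot','ft_force','wrist_torque','finger_gap','joint_pos')})
E
python3 look.py 1
```

```text
{'time': 2.2, 'tool_pos': [462.34, -205.71, 299.6], 'tcp_rot': [179.97, -0.09, 158.49], 'ft_force': [-0.75, 0.03, -0.31], 'wrist_torque': [-0.01, -0.01, -0.01], 'finger_gap': 54.94, 'joint_pos': [-29.8, -7.99, 95.88, 0.02, 92.2, -98.29]}
```

View pics/side1.png

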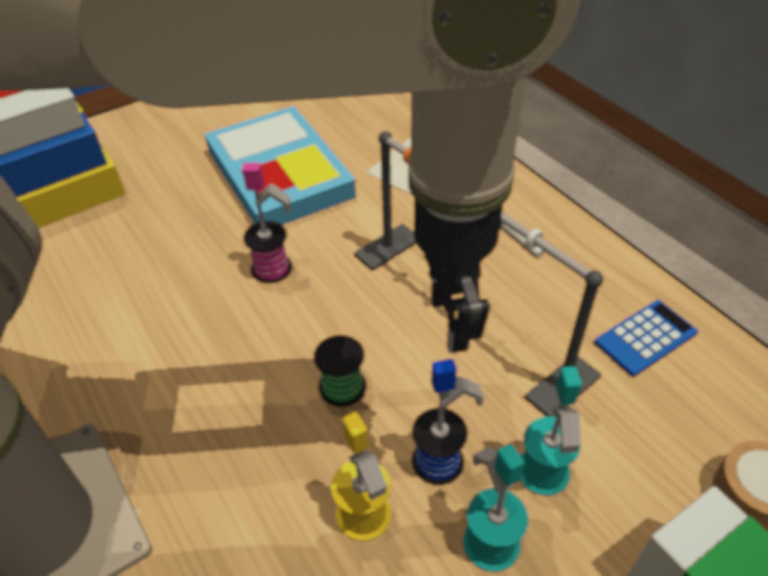

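The gripper (460,315) is above the blue block (444,376) and clear of the lookalikes. Descending now.

Request:
drive_tool(
  moves=[
    [[0, 0, -20], 0],
    [[0, 0, -40], 0],
    [[0, 0, -60], 0],
    [[0, 0, -75], 0],
    [[0, 0, -87], 0],
    [[0, 0, -96], 0],
    [[0, 0, -102], 0],
    [[0, 0, -102], 0],
  ],
)

```text
time: 2.87
tool_pos: [462.3, -204.9, 197.2]
tcp_rot: [180.0, -0.1, 158.6]
ft_force: [0.4, -0.0, -0.0]
finger_gap: 54.8
```

Request:
drive_tool(
  moves=[
    [[0, 0, 0], 0],
    [[0, 0, 0], 0],
    [[0, 0, 0], 0],
    [[0, 0, 0], 0],
    [[0, 0, 0], 0],
    [[0, 0, 0], 0],
    [[0, 0, 0], 0],
    [[0, 0, 0], 0],
  ],
  fingers=10,
  squeeze=40,
)

```text
time: 3.53
tool_pos: [463.4, -206.0, 199.5]
tcp_rot: [-180.0, 0.1, 158.6]
ft_force: [1.2, -0.2, 7.1]
finger_gap: 17.4
```

```bash
python3 look.py 2
```

```text
{'time': 3.63, 'tool_pos': [463.44, -206.0, 199.48], 'tcp_rot': [-179.99, 0.13, 158.56], 'ft_force': [1.16, 0.2, 5.66], 'wrist_torque': [0.02, -0.18, 0.02], 'finger_gap': 17.27, 'joint_pos': [-29.77, -5.33, 103.9, 0.01, 81.3, -98.32]}
```

View pics/side2.png

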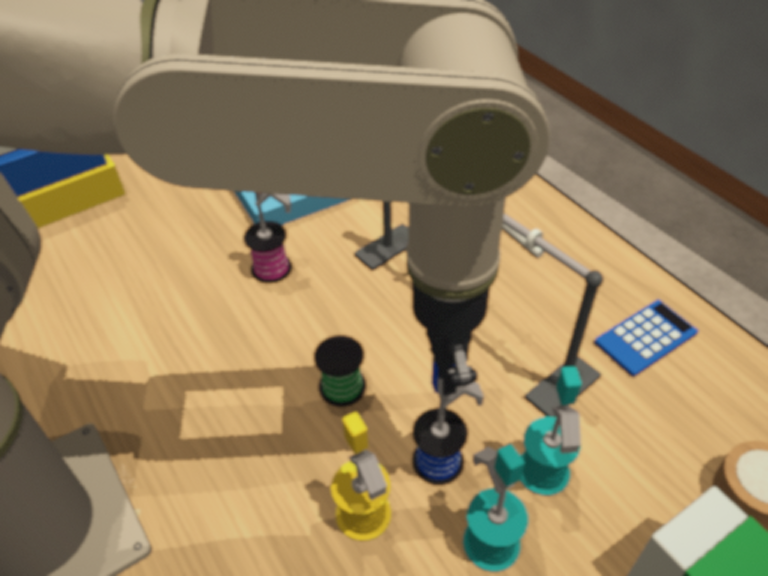

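The block is gripped, with a gap of 17.3 mm. Lifting.

Request:
drive_tool(
  moves=[
    [[0, 0, 5], 0],
    [[0, 0, 15], 0],
    [[0, 0, 30], 0],
    [[0, 0, 50], 0],
    [[0, 0, 75], 0],
    [[0, 0, 100], 0],
    [[0, 0, 118], 0],
    [[0, 0, 125], 0],
  ],
  squeeze=60,
)

```text
time: 4.3
tool_pos: [463.4, -206.1, 327.1]
tcp_rot: [-180.0, 0.2, 158.6]
ft_force: [-0.4, 0.5, -3.4]
finger_gap: 17.3
```

```bash
python3 look.py 3
```

```text
{'time': 4.4, 'tool_pos': [463.12, -205.95, 324.8], 'tcp_rot': [-179.98, 0.14, 158.55], 'ft_force': [-0.38, 0.14, -3.7], 'wrist_torque': [-0.02, -0.05, -0.04], 'finger_gap': 17.55, 'joint_pos': [-29.77, -8.28, 93.55, -0.0, 94.59, -98.32]}
```

View pics/side3.png

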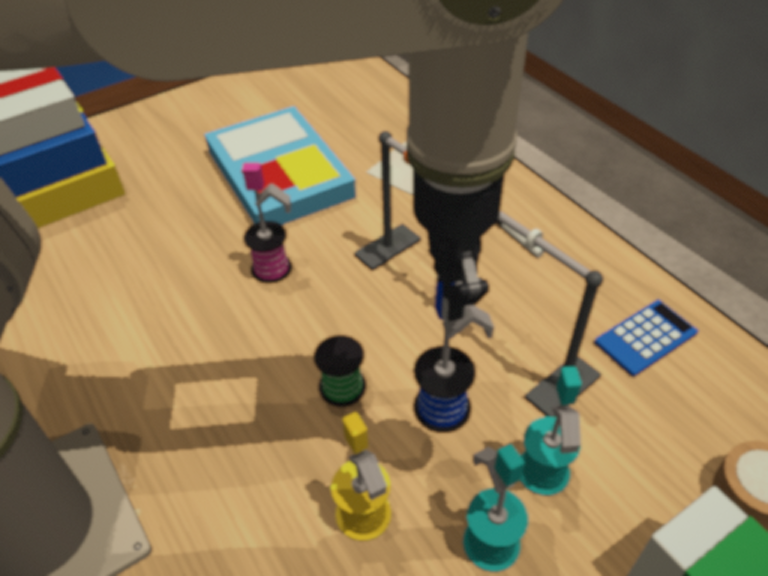

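View pics/top3.png

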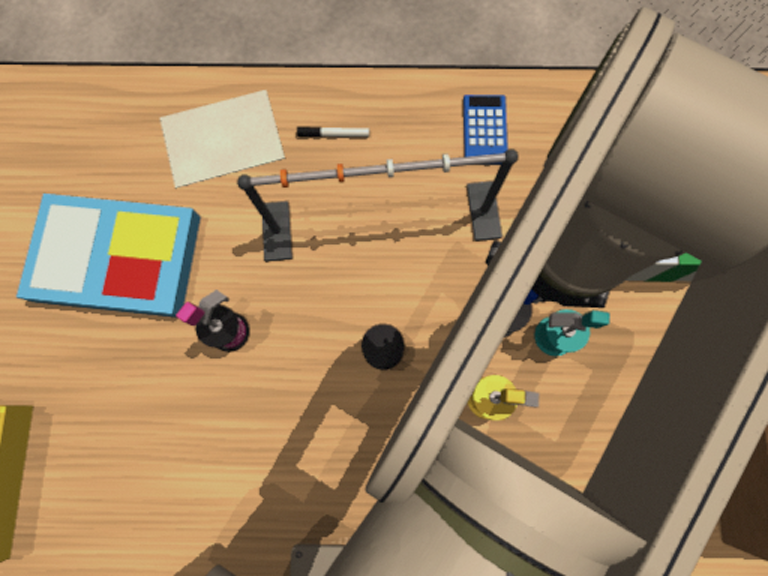

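The reel is lifted and vertical: the spool is at side (443,390), held below the gripper, and the other reels are untouched. Now I carry it to a standoff on the robot side of the orange bay.

Request:
drive_tool(
  moves=[
    [[2, 8, 0], 2],
    [[8, 24, 0], 5],
    [[16, 46, 0], 9],
    [[25, 72, 0], 13],
    [[34, 98, 0], 17],
    [[43, 124, 0], 21],
    [[52, 150, 0], 25],
    [[60, 176, 0], 27.8],
  ],
)

```text
time: 5.07
tool_pos: [522.0, -27.5, 320.8]
tcp_rot: [179.9, -0.2, -173.3]
ft_force: [-0.2, 1.1, -3.6]
finger_gap: 17.7
```

Request:
drive_tool(
  moves=[
    [[9, 26, 0], 0],
    [[17, 48, 0], 0],
    [[23, 66, 0], 0],
    [[28, 80, 0], 0],
    [[31, 88, 0], 0],
    [[32, 92, 0], 0],
    [[32, 92, 0], 0],
    [[32, 92, 0], 0],
  ],
)

```text
time: 5.73
tool_pos: [554.3, 62.0, 322.5]
tcp_rot: [-180.0, -0.1, -173.6]
ft_force: [-0.1, 0.2, -3.0]
finger_gap: 16.8
```

```bash
python3 look.py 4
```

```text
{'time': 5.83, 'tool_pos': [554.46, 61.54, 323.12], 'tcp_rot': [-179.98, -0.02, -173.68], 'ft_force': [-0.36, 1.14, -3.16], 'wrist_torque': [0.01, 0.01, -0.02], 'finger_gap': 17.18, 'joint_pos': [1.08, -0.12, 85.96, -0.02, 94.18, -95.24]}
```

View pics/side4.png

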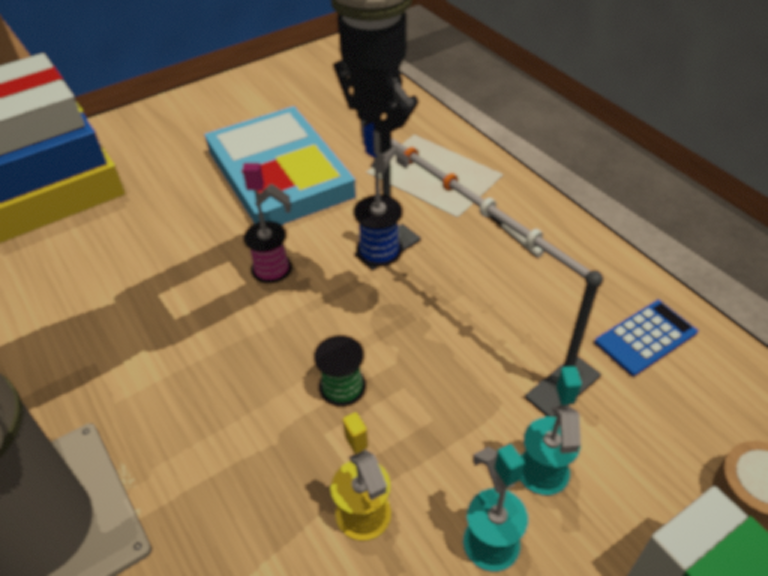

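View pics/top4.png

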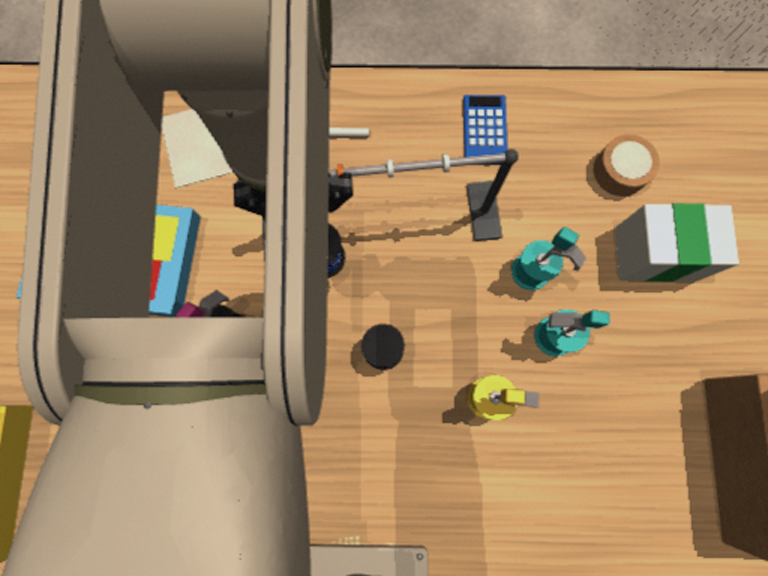

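In the side view the reel hangs vertically under the gripper, with the spool at (378,235), the hook tip at about (405,150) near the orange collars, and the pink reel untouched. In the top view the arm blocks the bay. I'll check my predicted points against the side image.

```bash
python3 - <<'E'
from h import *
import pickle
s=pickle.load(open('d4.pkl','rb'))['side'];im=s['pixels'][...,::-1].copy();k=5;x0,y0=215,70
c=cv2.resize(im[y0:y0+110,x0:x0+150],None,fx=k,fy=k,interpolation=cv2.INTER_CUBIC)
a=np.deg2rad(6.3);ex=np.array([np.cos(a),np.sin(a),0]);ey=np.array([-ex[1],ex[0],0]);o=np.array([554.5,61.5,123.5])
def dot(P,col):
    p=(proj(s,P)+.5-[x0,y0])*k;cv2.circle(c,tuple(int(v) for v in p),3,col,-1)
dot(o+[0,0,77],(0,0,255))
for y in(-10,10):
    for X,Z in((0,172),(22,170),(46,131)):dot(o+X*ex+y*ey+[0,0,Z],(0,255,255))
B=np.array([646,71,224.])
for y in(-40,0,40):dot(B+y*ey,(0,255,0))
cv2.imwrite('pics/p4.png',c)
E
```

```text
(no output)
```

View pics/p4.png

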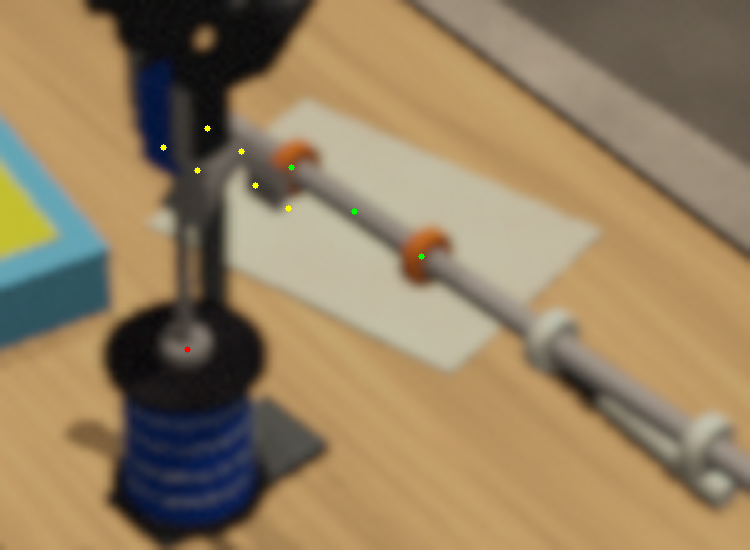

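The reel, hook and bar match the predictions to about 2 mm. Now moving over the bar.

Request:
drive_tool(
  moves=[
    [[5, 0.5, 0], 0],
    [[15, 1.5, 0], 0],
    [[28, 2.7, 0], 0],
    [[42, 4, 0], 0],
    [[54, 5.2, 0], 0],
    [[64, 6.2, 0], 0],
    [[70, 6.7, 0], 0],
    [[70, 6.7, 0], 0],
  ],
)

```text
time: 6.5
tool_pos: [625.5, 68.5, 322.9]
tcp_rot: [-180.0, -0.0, -173.7]
ft_force: [1.7, 0.1, -2.9]
finger_gap: 17.4
```

Request:
drive_tool(
  moves=[
    [[0, 0, -2], 0],
    [[0, 0, -7], 0],
    [[0, 0, -14], 0],
    [[0, 0, -21], 0],
    [[0, 0, -28], 0],
    [[0, 0, -34], 0],
    [[0, 0, -38], 0],
    [[0, 0, -38], 0],
  ],
)

```text
time: 7.17
tool_pos: [624.0, 69.1, 283.6]
tcp_rot: [180.0, -0.1, -173.6]
ft_force: [0.4, 0.7, -3.5]
finger_gap: 17.2
```

```bash
python3 look.py 5; python3 - <<'E'
from h import *
import pickle
s=pickle.load(open('d5.pkl','rb'))['side'];im=s['pixels'][...,::-1].copy();k=5;x0,y0=215,60
cv2.imwrite('pics/p5.png',cv2.resize(im[y0:y0+110,x0:x0+150],None,fx=k,fy=k,interpolation=cv2.INTER_CUBIC))
E
```

```text
{'time': 7.27, 'tool_pos': [624.58, 69.1, 285.12], 'tcp_rot': [180.0, -0.02, -173.64], 'ft_force': [0.72, -0.29, -2.32], 'wrist_torque': [0.05, 0.04, -0.02], 'finger_gap': 17.4, 'joint_pos': [1.64, 11.26, 77.77, 0.0, 91.0, -94.72]}
```

View pics/p5.png

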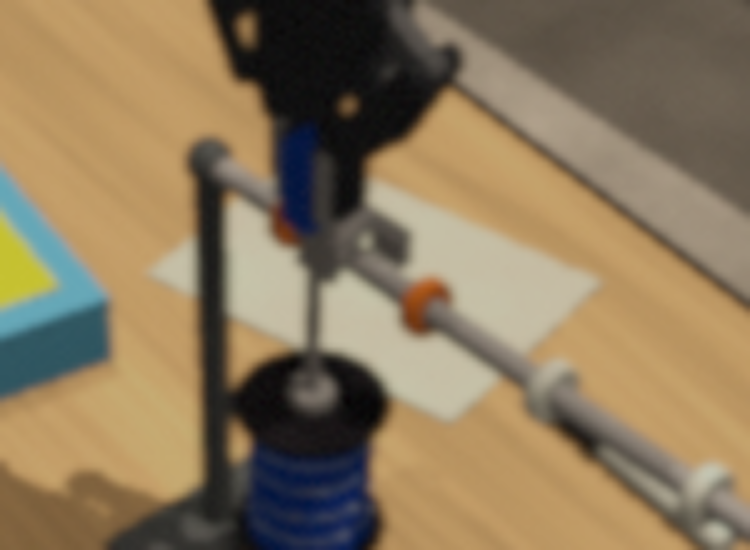

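The hook (380,235 in the crop) is over the bar between the orange collars (290,225) and (425,305), with its tip on the far side. Lowering until contact.

Request:
drive_tool(
  moves=[
    [[0, 0, -3], 0],
    [[0, 0, -6], 0],
    [[0, 0, -9], 0],
    [[0, 0, -11], 0],
    [[0, 0, -12], 0],
    [[0, 0, -13], 0],
    [[0, 0, -13], 0],
    [[0, 0, -13], 0],
  ],
)

```text
time: 7.93
tool_pos: [624.7, 69.1, 272.3]
tcp_rot: [180.0, 0.0, -173.6]
ft_force: [-1.0, -0.0, -3.6]
finger_gap: 17.2
```

Request:
drive_tool(
  moves=[
    [[0, 0, -0.5], 0],
    [[0, 0, -1], 0],
    [[0, 0, -1.5], 0],
    [[0, 0, -2], 0],
    [[0, 0, -2], 0],
    [[0, 0, -2], 0],
    [[0, 0, -2], 0],
    [[0, 0, -2], 0],
  ],
)

```text
time: 8.6
tool_pos: [624.7, 69.1, 270.4]
tcp_rot: [-180.0, 0.0, -173.6]
ft_force: [0.2, -0.4, -2.7]
finger_gap: 17.2
```

Request:
drive_tool(
  moves=[
    [[0, 0, -0.3], 0],
    [[0, 0, -0.6], 0],
    [[0, 0, -0.9], 0],
    [[0, 0, -1.2], 0],
    [[0, 0, -1.5], 0],
    [[0, 0, -1.5], 0],
    [[0, 0, -1.5], 0],
    [[0, 0, -1.5], 0],
  ],
)

```text
time: 9.27
tool_pos: [624.8, 69.1, 270.0]
tcp_rot: [-180.0, 0.1, -173.6]
ft_force: [-3.7, -1.2, 4.6]
finger_gap: 17.5
```

```bash
python3 look.py 6; python3 - <<'E'
from h import *
import pickle
s=pickle.load(open('d6.pkl','rb'))['side'];im=s['pixels'][...,::-1].copy();k=5;x0,y0=215,60
cv2.imwrite('pics/p6.png',cv2.resize(im[y0:y0+110,x0:x0+150],None,fx=k,fy=k,interpolation=cv2.INTER_CUBIC))
E
```

```text
{'time': 9.37, 'tool_pos': [624.78, 69.11, 269.96], 'tcp_rot': [-179.99, 0.06, -173.64], 'ft_force': [-4.53, -0.07, 6.06], 'wrist_torque': [-0.08, 0.7, -0.01], 'finger_gap': 17.65, 'joint_pos': [1.64, 11.47, 79.1, -0.0, 89.37, -94.72]}
```

View pics/p6.png

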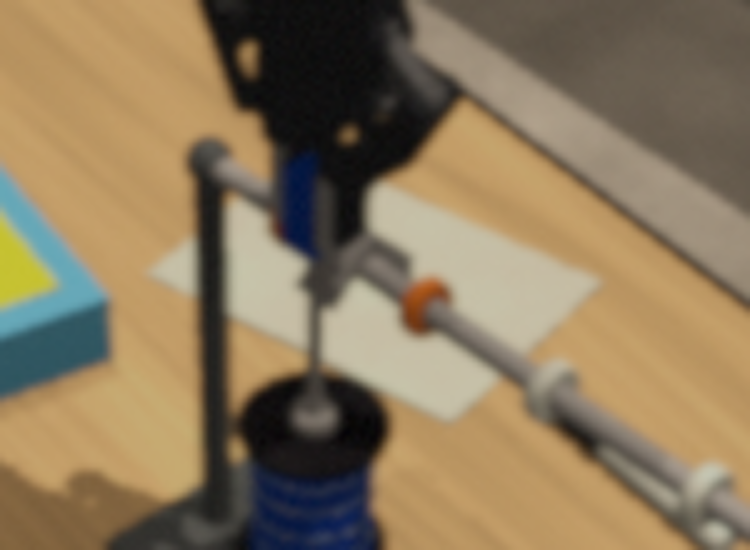

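Contact is felt: fz went from -3 to +6 and fx to -4.5, so the rod-side flank is riding the bar. I'll shift about 1.5 mm toward the robot to centre the peak.

Request:
drive_tool(
  moves=[
    [[-0.5, 0, 0], 0],
    [[-1, 0, 0], 0],
    [[-1.5, 0, 0], 0],
    [[-1.5, 0, 0], 0],
    [[-1.5, 0, 0], 0],
    [[-1.5, 0, 0], 0],
    [[-1.5, 0, 0], 0],
    [[-1.5, 0, 0], 0],
  ],
)

```text
time: 10.03
tool_pos: [623.8, 69.0, 269.3]
tcp_rot: [-180.0, 0.1, -173.6]
ft_force: [6.2, -0.4, 3.6]
finger_gap: 17.2
```

Request:
drive_tool(
  moves=[
    [[0, 0, -0.3], 0],
    [[0, 0, -0.6], 0],
    [[0, 0, -0.8], 0],
    [[0, 0, -1], 0],
    [[0, 0, -1], 0],
    [[0, 0, -1], 0],
    [[0, 0, -1], 0],
    [[0, 0, -1], 0],
  ],
)

```text
time: 10.7
tool_pos: [623.9, 69.1, 269.3]
tcp_rot: [-180.0, 0.1, -173.6]
ft_force: [2.9, -0.0, 9.0]
finger_gap: 17.0
```

```bash
python3 look.py 7
```

```text
{'time': 10.8, 'tool_pos': [623.85, 69.04, 269.29], 'tcp_rot': [-179.98, 0.14, -173.64], 'ft_force': [3.79, 0.29, 8.04], 'wrist_torque': [-0.05, -0.81, 0.03], 'finger_gap': 17.06, 'joint_pos': [1.64, 11.26, 79.41, -0.01, 89.19, -94.72]}
```

The hook is seated: both flanks have been felt, and the seat works out at 229.8 mm against an expected 230. Now I ease the grip to 20 N and follow the swing arc about the bar, so the reel pivots to near balance before release.

Request:
drive_tool(
  moves=[
    [[0, 0, 0], 0],
    [[0, 0, 0], 0],
    [[-0.7, 0, -0.3], 0],
    [[-1.4, -0.1, -0.6], 0],
    [[-2.1, -0.2, -0.9], 0],
    [[-2.8, -0.3, -1.3], 0],
    [[-2.8, -0.3, -1.3], 0],
    [[-2.8, -0.3, -1.3], 0],
  ],
  squeeze=20,
)

```text
time: 11.47
tool_pos: [622.8, 68.9, 268.8]
tcp_rot: [-180.0, 0.4, -173.6]
ft_force: [11.3, 0.9, 7.7]
finger_gap: 17.2
```

```bash
python3 look.py 8; python3 - <<'E'
from h import *
import pickle
s=pickle.load(open('d8.pkl','rb'))['side'];im=s['pixels'][...,::-1].copy();k=5;x0,y0=215,60
cv2.imwrite('pics/p8.png',cv2.resize(im[y0:y0+110,x0:x0+150],None,fx=k,fy=k,interpolation=cv2.INTER_CUBIC))
E
```

```text
{'time': 11.57, 'tool_pos': [622.76, 68.96, 268.84], 'tcp_rot': [-179.98, 0.41, -173.64], 'ft_force': [10.71, 0.38, 8.13], 'wrist_torque': [0.2, -2.32, -0.01], 'finger_gap': 17.16, 'joint_pos': [1.62, 10.85, 79.92, 0.02, 88.82, -94.74]}
```

View pics/p8.png

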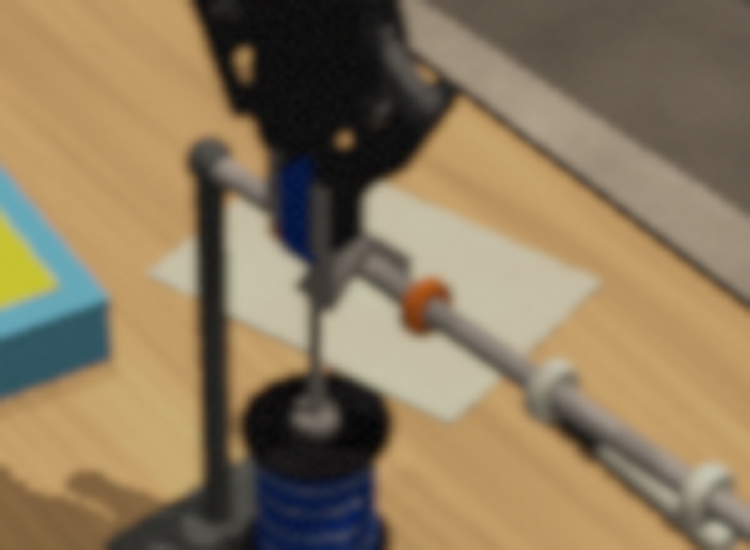

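The grip friction is stiff: only about 1 mm followed and fx rose to 11 N. I'll relieve that stored force first so nothing springs on release, then open in tiny steps.

Request:
drive_tool(
  moves=[
    [[0.5, 0, 0.3], 0],
    [[1, 0.1, 0.6], 0],
    [[1.5, 0.1, 0.9], 0],
    [[2, 0.1, 1.2], 0],
    [[2.2, 0.1, 1.4], 0],
    [[2.2, 0.1, 1.4], 0],
    [[2.2, 0.1, 1.4], 0],
    [[2.2, 0.1, 1.4], 0],
  ],
)

```text
time: 12.23
tool_pos: [623.2, 69.0, 269.1]
tcp_rot: [-180.0, 0.1, -173.6]
ft_force: [2.8, 0.4, 6.8]
finger_gap: 17.4
```

Request:
drive_tool(
  moves=[
    [[0, 0, 0], 0],
    [[0, 0, 0], 0],
    [[0, 0, 0], 0],
    [[0, 0, 0], 0],
    [[0, 0, 0], 0],
    [[0, 0, 0], 0],
    [[0, 0, 0], 0],
    [[0, 0, 0], 0],
  ],
  fingers=17.5,
)

```text
time: 12.9
tool_pos: [623.2, 69.0, 269.0]
tcp_rot: [-180.0, 0.1, -173.6]
ft_force: [3.8, -0.1, 6.7]
finger_gap: 17.4
```

```bash
python3 look.py 9
```

```text
{'time': 13.0, 'tool_pos': [623.2, 68.97, 268.97], 'tcp_rot': [-180.0, 0.12, -173.64], 'ft_force': [4.14, 0.65, 6.56], 'wrist_torque': [0.05, -0.92, 0.0], 'finger_gap': 17.66, 'joint_pos': [1.63, 11.18, 79.53, 0.01, 89.17, -94.73]}
```

Request:
drive_tool(
  moves=[
    [[0.3, 0, 0.3], 0],
    [[0.6, 0, 0.6], 0],
    [[0.8, 0, 0.8], 0],
    [[0.8, 0, 0.8], 0],
    [[0.8, 0, 0.8], 0],
    [[0.8, 0, 0.8], 0],
    [[0.8, 0, 0.8], 0],
    [[0.8, 0, 0.8], 0],
  ],
  fingers=17.8,
)

```text
time: 13.67
tool_pos: [622.8, 68.9, 268.6]
tcp_rot: [180.0, -0.1, -173.6]
ft_force: [-1.1, 0.5, 5.4]
finger_gap: 17.7
```

Request:
drive_tool(
  moves=[
    [[0, 0, 0], 0],
    [[0, 0, 0], 0],
    [[0, 0, 0], 0],
    [[0, 0, 0], 0],
    [[0, 0, 0], 0],
    [[0, 0, 0], 0],
    [[0, 0, 0], 0],
    [[0, 0, 0], 0],
  ],
  fingers=18.1,
)

```text
time: 14.33
tool_pos: [623.4, 68.9, 268.7]
tcp_rot: [180.0, -0.0, -173.6]
ft_force: [0.5, 0.4, -0.1]
finger_gap: 18.2
```

Request:
drive_tool(
  moves=[
    [[0, 0, 0], 0],
    [[0, 0, 0], 0],
    [[0, 0, 0], 0],
    [[0, 0, 0], 0],
    [[0, 0, 0], 0],
    [[0, 0, 0], 0],
    [[0, 0, 0], 0],
    [[0, 0, 0], 0],
  ],
  fingers=18.4,
)

```text
time: 15.0
tool_pos: [623.4, 68.9, 268.7]
tcp_rot: [180.0, -0.0, -173.6]
ft_force: [1.0, 1.0, 0.5]
finger_gap: 18.7
```

```bash
python3 look.py 10; python3 - <<'E'
from h import *
import pickle
s=pickle.load(open('d10.pkl','rb'))['side'];im=s['pixels'][...,::-1].copy();k=5;x0,y0=215,60
cv2.imwrite('pics/p10.png',cv2.resize(im[y0:y0+110,x0:x0+150],None,fx=k,fy=k,interpolation=cv2.INTER_CUBIC))
E
```

```text
{'time': 15.1, 'tool_pos': [623.39, 68.87, 268.67], 'tcp_rot': [-180.0, -0.0, -173.64], 'ft_force': [-0.04, -0.25, 0.19], 'wrist_torque': [-0.02, 0.01, 0.06], 'finger_gap': 18.19, 'joint_pos': [1.62, 11.33, 79.39, -0.0, 89.28, -94.74]}
```

View pics/p10.png

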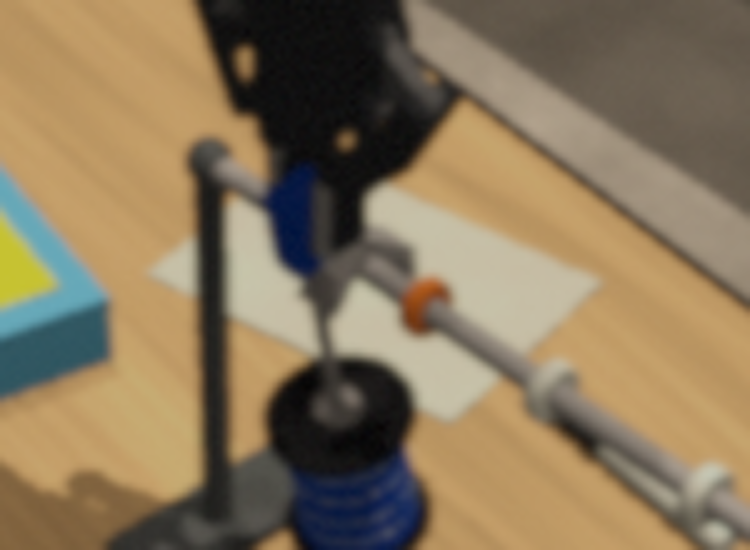

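The reel has pivoted gently into balance at about 10°. The hook is still on the bar between the collars and the tool force is about 0. Opening fully and rising.

Request:
drive_tool(
  moves=[
    [[0, 0, 0], 0],
    [[0, 0, 0], 0],
    [[0, 0, 0], 0],
    [[0, 0, 0], 0],
    [[0, 0, 0], 0],
    [[0, 0, 0], 0],
    [[0, 0, 0], 0],
    [[0, 0, 0], 0],
  ],
  fingers=26,
)

```text
time: 15.77
tool_pos: [623.4, 68.9, 268.6]
tcp_rot: [-180.0, -0.0, -173.6]
ft_force: [0.5, -0.7, -0.7]
finger_gap: 26.5
```

Request:
drive_tool(
  moves=[
    [[0, 0, 0], 0],
    [[0, 0, 0], 0],
    [[0, 0, 0], 0],
    [[0, 0, 0], 0],
    [[0, 0, 2], 0],
    [[0, 0, 5], 0],
    [[0, 0, 10], 0],
    [[0, 0, 15], 0],
  ],
  fingers=45,
)

```text
time: 16.43
tool_pos: [623.4, 68.9, 284.2]
tcp_rot: [180.0, -0.0, -173.6]
ft_force: [-1.2, -0.4, 0.5]
finger_gap: 45.4
```

Request:
drive_tool(
  moves=[
    [[0, 0, 10], 0],
    [[0, 0, 20], 0],
    [[0, 0, 30], 0],
    [[0, 0, 45], 0],
    [[0, 0, 60], 0],
    [[0, 0, 75], 0],
    [[-20, 0, 85], 0],
    [[-40, 0, 90], 0],
  ],
)

```text
time: 17.1
tool_pos: [583.8, 68.8, 376.3]
tcp_rot: [-180.0, 0.2, -173.7]
ft_force: [-0.8, -0.0, 0.1]
finger_gap: 45.0
```

Request:
drive_tool(
  moves=[
    [[-20, -20, 0], 0],
    [[-40, -45, 0], 0],
    [[-60, -75, 0], 0],
    [[-80, -105, 0], 0],
    [[-100, -135, 0], 0],
    [[-110, -165, 0], 0],
    [[-110, -190, 0], 0],
    [[-110, -200, 0], 0],
  ],
)

```text
time: 17.77
tool_pos: [472.8, -134.0, 375.3]
tcp_rot: [-179.9, 0.1, -173.8]
ft_force: [0.5, -0.1, -0.5]
finger_gap: 45.1
```

```bash
python3 look.py 11
```

```text
{'time': 17.87, 'tool_pos': [473.32, -132.57, 374.62], 'tcp_rot': [-179.97, 0.06, -173.81], 'ft_force': [0.74, 0.4, 0.27], 'wrist_torque': [0.02, 0.03, -0.03], 'finger_gap': 44.92, 'joint_pos': [-21.62, -10.48, 90.39, -0.0, 100.03, -117.82]}
```

View pics/side11.png

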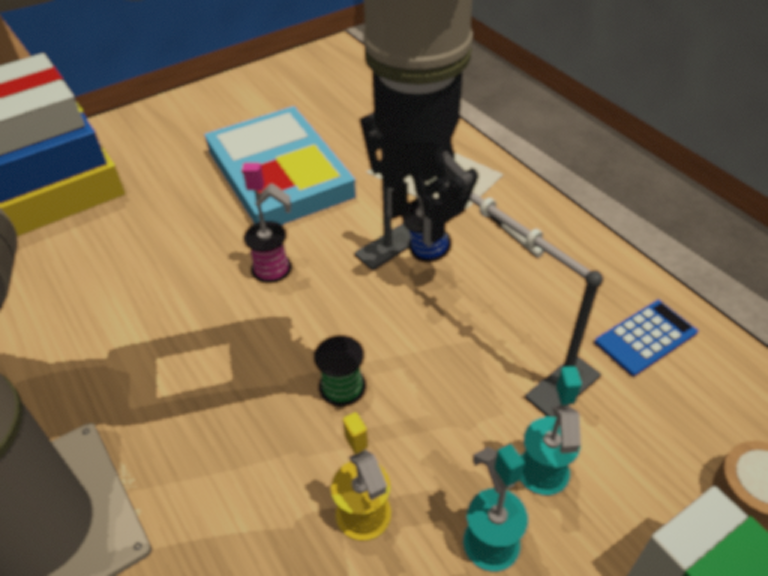

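View pics/top11.png

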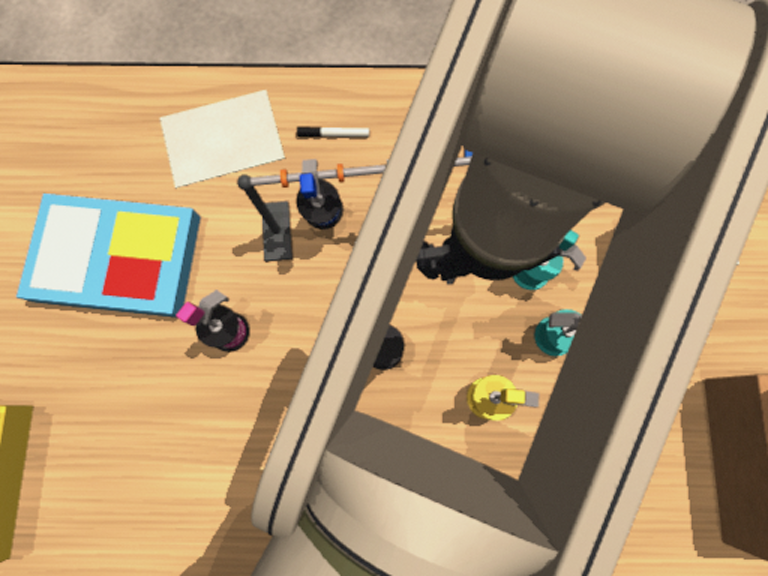

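In the top view the blue reel hangs between the orange collars (284,177) and (341,172), with its block at (308,183). The pink reel is unmoved. I'll move the arm farther off and check that the reel is still.

Request:
drive_tool(
  moves=[
    [[0, -20, 0], 0],
    [[0, -45, 0], 0],
    [[0, -70, 0], 0],
    [[0, -95, 0], 0],
    [[0, -120, 0], 0],
    [[0, -130, 0], 0],
    [[0, -130, 0], 0],
    [[0, -130, 0], 0],
  ],
)

```text
time: 18.53
tool_pos: [473.8, -260.1, 373.7]
tcp_rot: [179.9, 0.0, -173.6]
ft_force: [-0.5, 0.3, -0.2]
finger_gap: 44.9
```

Request:
drive_tool(
  moves=[
    [[0, 0, 0], 0],
    [[0, 0, 0], 0],
    [[0, 0, 0], 0],
    [[0, 0, 0], 0],
    [[0, 0, 0], 0],
    [[0, 0, 0], 0],
    [[0, 0, 0], 0],
    [[0, 0, 0], 0],
  ],
)

```text
time: 19.2
tool_pos: [473.4, -261.1, 373.7]
tcp_rot: [-180.0, 0.0, -173.6]
ft_force: [-0.1, -1.0, 0.2]
finger_gap: 44.9
```

```bash
python3 look.py 12; python3 look.py 13; python3 - <<'E'
from h import *
import pickle
D={k:pickle.load(open(f'd{k}.pkl','rb')) for k in('0','11','12','13')}
def cen(im,roi,lo,hi):
    x0,y0,x1,y1=roi;m=cv2.inRange(cv2.cvtColor(im,cv2.COLOR_RGB2HSV)[y0:y1,x0:x1],lo,hi);p=np.argwhere(m)[:,::-1]+[x0,y0];return p.mean(0).round(2),len(p)
B=((108,140,30),(130,255,255));P=((155,140,90),(175,255,255))
for k in D:
    print(k,'blue top',cen(D[k]['top']['pixels'],(195,105,220,135),*B) if k!='0' else '', 'pink top',cen(D[k]['top']['pixels'],(110,195,140,225),*P),'pink side',cen(D[k]['side']['pixels'],(155,100,200,190),*P))
    if k in('12','13'):
        print(' blue side',cen(D[k]['side']['pixels'],(265,90,290,125),*B))
print('frame diff',[int(np.abs(D['12'][n]['pixels'].astype(int)-D['13'][n]['pixels'])[80:170,150:320].max()) for n in('side','top')])
b,_=cen(D['13']['top']['pixels'],(195,105,220,135),*B);print(onz(D['13']['top'],*b,255))
im=D['13']['side']['pixels'][...,::-1]
cv2.imwrite('pics/p13.png',cv2.resize(im[60:170,215:365],None,fx=5,fy=5,interpolation=cv2.INTER_CUBIC))
im=D['13']['top']['pixels'][...,::-1]
cv2.imwrite('pics/t13.png',cv2.resize(im[90:170,150:270],None,fx=6,fy=6,interpolation=cv2.INTER_CUBIC))
E
```

```text
{'time': 19.3, 'tool_pos': [473.36, -261.15, 373.69], 'tcp_rot': [180.0, -0.0, -173.65], 'ft_force': [1.04, 0.03, -0.14], 'wrist_torque': [-0.02, -0.02, -0.01], 'finger_gap': 45.13, 'joint_pos': [-34.32, -2.77, 83.36, 0.0, 99.41, -130.67]}
{'time': 19.4, 'tool_pos': [473.36, -261.18, 373.65], 'tcp_rot': [180.0, -0.0, -173.65], 'ft_force': [-0.21, 0.27, -0.47], 'wrist_torque': [-0.01, 0.01, -0.08], 'finger_gap': 44.93, 'joint_pos': [-34.32, -2.76, 83.36, -0.0, 99.41, -130.67]}
0 blue top  pink top (array([123.96, 207.68]), 101) pink side (array([174.58, 139.44]), 292)
11 blue top (array([204.84, 123.51]), 149) pink top (array([126.29, 208.92]), 167) pink side (array([175.07, 143.67]), 328)
12 blue top (array([204.82, 123.49]), 149) pink top (array([124.5 , 207.84]), 114) pink side (array([174.96, 149.97]), 413)
 blue side (array([275.21, 104.  ]), 178)
13 blue top (array([204.85, 123.54]), 150) pink top (array([124.5 , 207.84]), 114) pink side (array([174.87, 149.41]), 404)
 blue side (array([275.21, 104.  ]), 178)
frame diff [15, 12]
[618.46721132  69.26881048 255.        ]
```

View pics/p13.png

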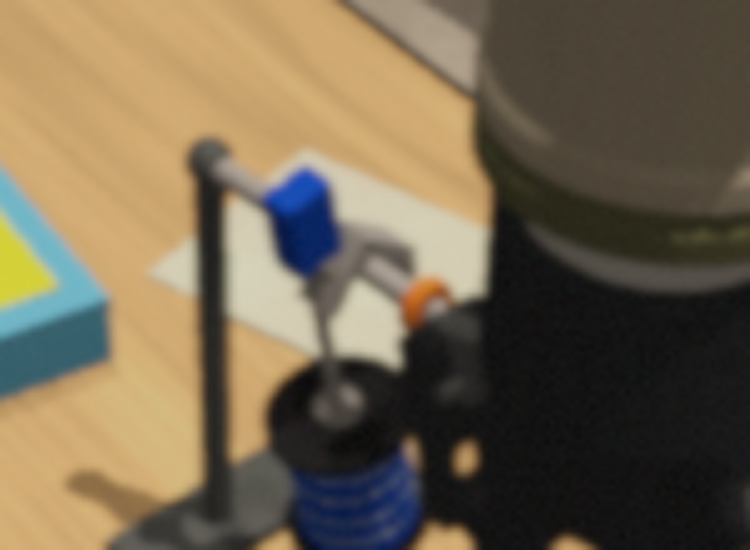

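View pics/t13.png

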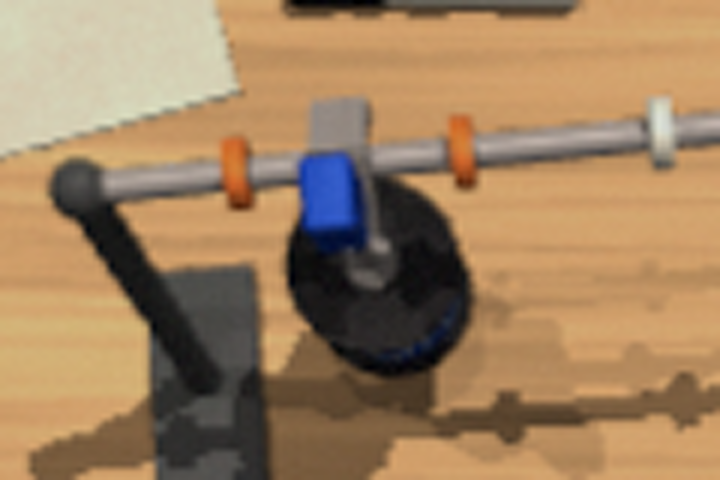

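The hook (340,130 in the top crop) sits on the bar midway between the orange collars (237,170) and (462,150). The blue reel's centroids agree between frames to 0.05 px, so it is still. The pink block moved only about 0.5 px, which is down to lighting. The arm is clear of everything, so I'm handing in.

```bash
python3 -c "
from bench import r
print(r.hand_in())"
```

```text
the job is handed in; nothing more can be done
None
```

The blue reel hangs by its hook on the steel rail between the orange collars. I handed the job in at about 19.5 s of the 50 s limit; it reports no verdict.

**What I did:** I gripped the blue reel by its block and carried it to the orange bay. I lowered it until I felt both flanks of the hook on the bar, with the seat working out at about 229.8 mm against an expected 230. I then opened the fingers in 0.3 mm steps, so it pivoted slowly into balance instead of swinging.

**Last checks:**
- **Blue reel:** The hook is about midway between the orange collars and the reel is tilted about 10° by eye. It did not move between frames from 17.9 to 19.4 s.
- **Arm:** It is clear, at z ≈ 374 mm, with about 0 N on the tool.
- **Pink reel:** Its block in the top view moved about 0.5 px (roughly 1 mm). Its mask centroid in the side view moved about 10 px down, because more pixels passed the colour mask (404 against 292). I put that down to changed shadow and did not check it further.

**What disagreed or failed:**
- **Collar position:** The two cameras disagreed by about 4 mm along the bar, well inside the tolerance.
- **Pre-tilting:** I tried to tilt the reel in the grip before release, but the pads held it too stiffly and the side force rose to 11 N. I relieved that force before opening.

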